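# Knock the mould clamp's two lock pins home

## Task

Take the rubber mallet by its handle and knock both sprung lock pins of the plaster-mould clamp fully down with it, so that they latch and stay down. Stop once a pin is home: do not lean on it so that the clamp's sprung cross-bar sinks and crushes the mould, and let only the mallet, not the gripper, touch the bar and pins. Then stand the mallet back on its face on the plywood board, let go, and leave the mug, the wooden block and the bowl undisturbed.

Things in the scene. Friction and masses are not known exactly. Their poses are not given: they have to be found in the camera images.
- mallet: Loose rubber mallet, 0.4 kg, standing on its striking face, handle roughly towards the robot. Head: dark upright cylinder, 50 mm diameter, 85 mm high, hard. Handle: level pale wooden bar 24 mm wide, 30 mm tall, centre line 50 mm above the face, from the head to 155 mm from its axis along the mallet's -x. Origin: centre of the lower face; z up the head.
- board: Fixed plywood board the mallet stands on, 200 mm (x) by 180 mm (y), 12 mm thick. Origin: centre of its underside, on the bench.
- clamp: Fixed clamp: blue base 160 (x) by 260 (y) by 12 mm; white plaster mould; grey cross-bar 44 mm wide, 250 mm along y. On the bar two dark collars (40 mm diameter) at y = +100 and -100 mm, a pin in each. Bar and pins stand at a height that differs with the mould and is not told: the tops of the raised pins are 136 to 172 mm above the bench, both alike. Origin: centre of the underside, z up.
- pin_a (a joint): Travel straight down, m, of the steel pin at clamp y = +100 mm (head 28 mm diameter, 8 mm thick): 0 up, 0.022 down, head on its collar (stop). Over-centre spring latch: resists with 5 N at once, about 10 N at 8 mm, then less and less; let go before about 18 mm it springs back up, beyond that it snaps to the stop and stays. At the stop the force climbs steeply.
- pin_b (a joint): The same for the identical pin at clamp y = -100 mm.
- bar (a joint): How far the cross-bar, with collars and pins, has sunk, m: 0 at rest. It floats on preloaded springs: it stays put up to about 15 N of downward push (20 N at 12 mm), above that it sinks, damped (a brief knock hardly moves it), and rises again when let go. Sunk by more than 4 mm it crushes the mould.
- mug: White mug, 84 mm diameter, 95 mm tall, standing behind the clamp (bystander). Origin: centre of its underside.
- block: Wooden block 50 by 90 by 40 mm behind the clamp (bystander). Origin: centre of its underside.
- bowl: Terracotta bowl, 100 mm diameter, 50 mm tall, behind the board (bystander). Origin: centre of its underside.
Things that resemble listed ones, but are neither listed nor needed, are in the scene too. Several things have the shape of the mallet; the one meant has the colours described above.

How it is judged:
By the outcome, as a careful person would: the job done as asked, in the order asked, and still so for the second after the job is handed in, with the robot touching nothing.
It also fails if it takes over 54 s, if anything falls off the work surface, if the arm or the gripper's body presses on something with over 40 N, if the wrist force passes 120 N, or if a joint passes its speed limit or range.

## Robot

A 6-joint arm with a two-finger parallel gripper is mounted at the origin on the work surface. World frame = base frame: x ahead of the robot, y to its left, z up, the work surface at z = 0. Lengths are in mm, angles in rad, forces in N, time in s.
With the tool pointing down it reaches from about 225 to 875 mm from the base axis. Payload 3.4 kg.
Tool frame: the origin (TCP) lies at the very end of the fingers, on their centre line; the grasp point (between the pads) lies 19 mm behind it; z points along the fingers, y is the line along which they close (so a half turn about z gives the same grasp; the last joint's range is limited). The gripper opens to 85 mm and grips with 20 to 120 N. Pads are 22 mm wide; open, the fingers measure 114 mm over their backs; the gripper's body (76 mm by 85 mm) begins 54 mm behind the grasp point. The pads swing forward as they close: fully open they stand 13 mm farther back than shut.
Start: joints at [1.124, 0.276, 1.505, -0, 1.361, -0.121], TCP at [184.056, 544.781, 231.328] pointing down, gripper open.
Joint ranges: [-2.89, 2.89], [-0.75, 2.08], [0.22, 2.7], [-1.18, 4.32], [0.11, 2.71], [-2.7, 2.7]. Speed limits (rad/s): [2.57, 2.57, 3.14, 3.14, 3.14, 3.14].

## Interface

Orientations are given as a unit quaternion [w, x, y, z].
In Python, from plant import telemetry, capture, camera_model, env gives the robot as it stands.
- The arm moves only by the tool move_arm, never from a script. Its argument "moves" is a list of rows, each a list of 7 numbers: the turn, a rotation vector about the world's x, y, z as a fraction of full scale, then the shift along the world's x, y, z as a fraction of full scale, then the opening, from 0 (shut) to 1 (fully open). A call has 1 to 5 rows; each row shifts and turns the commanded pose from where the row before left it; what a row does not reach is not made up. Full scale, the value 1, is 0.02 m for a shift and 0.1 rad for a turn. A row lasts 1/12 s, in which the tool goes at most 41.7 mm and 7.16 degrees, less where a joint would pass 70% of its speed; a pose out of reach is approached as far as the arm can. A call with a number of a shift or a turn outside -1 to 1 is refused whole. A call with a gripper value outside its range is refused whole. The fingers move at their own pace and stop on an object; the grip force is fixed at half the most. Time passes only in rows, so rows that do not move let the fingers close. It gives the time, the measured TCP pose, the force, the opening and the grip force at its end, in the units of the state.
- telemetry.get_state(): the state, without advancing time (a new reading comes with each control period).
- capture(name): name is "side" or "top" or "wrist"; returns the picture (400x640x3 uint8, red, green, blue); there is no depth.
- camera_model(name): a dict with "mtx" (3x3 intrinsics, pixels), "dist_coeffs" ([k1, k2, p1, p2, k3] as OpenCV has them; the pictures are not rectified), "world_to_cam" (4x4, takes a point from world to camera coordinates); the wrist camera has in their place "mount" (4x4, takes a point from camera to tool coordinates, whose origin is the TCP and whose axes are the flange's). Camera axes: x right, y up, looking along -z (the intrinsics and any distortion apply to the point x, -y, -z); pixel columns grow to the right and rows downward; lengths in mm; the calibration is good to about 2 mm. A picture is of the moment at which its call begins: read the wrist's pose just before it. camera_model takes no time and is no camera call.
- env.finish_job(): hands the job in; it is judged then, once.
The state is a dict: "time": time; "joint_positions": joint angles; "joint_velocities": joint speeds; "joint_efforts": joint torques, N m; "tcp_pos": TCP position; "ee_rot": TCP orientation; "force": force on the tool from outside, world axes, zero at the start; "wrist_torque": the same for the moment, N m; "finger_gap": finger opening in mm; "gripper_force": force on a finger pad.
Only numpy, scipy, OpenCV 4.12 (cv2) and the standard library are available. Lean on these libraries where they do the work, as an engineer would, in place of code of your own. Each camera call takes 0.05 s, during which the arm holds its last target. There are 200 camera calls.

## Working session

There is one attempt and no reset: what is moved stays moved. The work goes in short steps, Python scripts to look and compute and a tool call to move; the robot and the scene stay as the last step left them, time stands still between calls to the robot, and variables do not carry over. Pictures are saved under pics/ and viewed, at most 10 in all, crops included, and the job is handed in when it is done.

Besides the shell and the picture viewer there is one more tool, called after ">>>" by a JSON object that holds its "method" and its "body", one argument or row to a line. move_arm: Moves the arm, as the interface text tells. Shift numbers are shares of 0.02 m and turn numbers shares of 0.1 rad, none past 1 either way. Its arguments: {"type":"object","properties":{"moves":{"type":"array"}},"required":["moves"]}

```bash
mkdir -p pics; python3 - <<'E'
from plant import telemetry, capture, camera_model, env
import cv2
for n in ["side","top"]:
    cv2.imwrite(f"pics/{n}0.png",capture(n)[:,:,::-1])
    m=camera_model(n); print(n,m)
print(camera_model("wrist")); print(telemetry.get_state())
E
```

```text
side {'mtx': array([[518.01061453,   0.        , 317.05186692],
       [  0.        , 518.01061453, 196.92433498],
       [  0.        ,   0.        ,   1.        ]]), 'dist_coeffs': array([-0.173957,  0.      ,  0.      ,  0.      ,  0.      ]), 'world_to_cam': array([[ 9.95744642e-01, -9.20377480e-02,  4.65406416e-03,
        -5.37931806e+02],
       [ 4.95784520e-02,  5.77586014e-01,  8.14822909e-01,
        -5.24558126e+01],
       [-7.76825880e-02, -8.11124805e-01,  5.79691268e-01,
        -1.26990971e+03],
       [ 0.00000000e+00,  0.00000000e+00,  0.00000000e+00,
         1.00000000e+00]])}
top {'mtx': array([[391.66325648,   0.        , 321.76094914],
       [  0.        , 391.66325648, 203.81581216],
       [  0.        ,   0.        ,   1.        ]]), 'dist_coeffs': array([-0.09733612,  0.        ,  0.        ,  0.        ,  0.        ]), 'world_to_cam': array([[ 2.61300522e-02, -9.99493844e-01, -1.81459926e-02,
        -7.75556885e+01],
       [ 9.83326525e-01,  2.24311022e-02,  1.80459945e-01,
        -5.46041448e+02],
       [-1.79961570e-01, -2.25588637e-02,  9.83414933
[... 736 characters left out ...]
itions': array([ 1.12404205e+00,  2.76541963e-01,  1.50600953e+00,  6.62157241e-06,
        1.36071176e+00, -1.20997981e-01]), 'joint_velocities': array([-0.00016134, -0.00117206, -0.00366057, -0.00084179, -0.00044824,
       -0.00155734]), 'joint_efforts': array([ 1.20204688e-03, -4.17706776e+01, -2.46403760e+01,  1.44710980e-04,
        5.85082380e-03,  3.99216276e-06]), 'tcp_pos': array([183.80971892, 544.32822481, 230.51920384]), 'ee_rot': array([-2.37057243e-04,  1.62159554e-01,  9.86764197e-01, -8.00960820e-04]), 'force': array([-0.41569501, -0.87844564,  0.82360842]), 'wrist_torque': array([-0.01968961,  0.0464578 ,  0.01498793]), 'gripper_force': 0.0, 'finger_gap': 85.21323030379331}
```

View pics/top0.png

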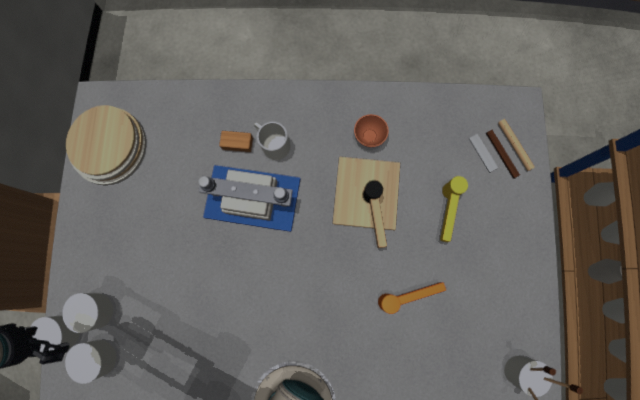

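View pics/side0.png

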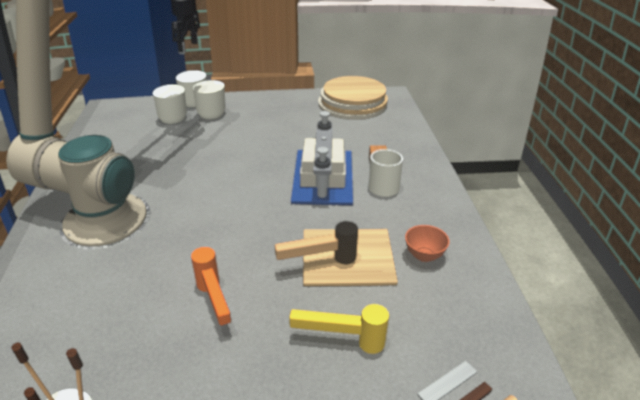

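The top view shows the clamp around (250,198), the black-headed mallet with its head at (373,189) and its handle running to (381,246), and the board around (367,193). The side view shows the same, with the pins at about (324,118) and (322,155). I'll enlarge both to read them more closely.

```bash
python3 - <<'E'
import cv2
a=cv2.imread("pics/top0.png")[145:260,190:410]; cv2.imwrite("pics/topc.png",cv2.resize(a,None,fx=3.6,fy=3.6,interpolation=cv2.INTER_CUBIC))
a=cv2.imread("pics/side0.png")[105:290,265:415]; cv2.imwrite("pics/sidec.png",cv2.resize(a,None,fx=3.2,fy=3.2,interpolation=cv2.INTER_CUBIC))
E
```

```text
(no output)
```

View pics/topc.png

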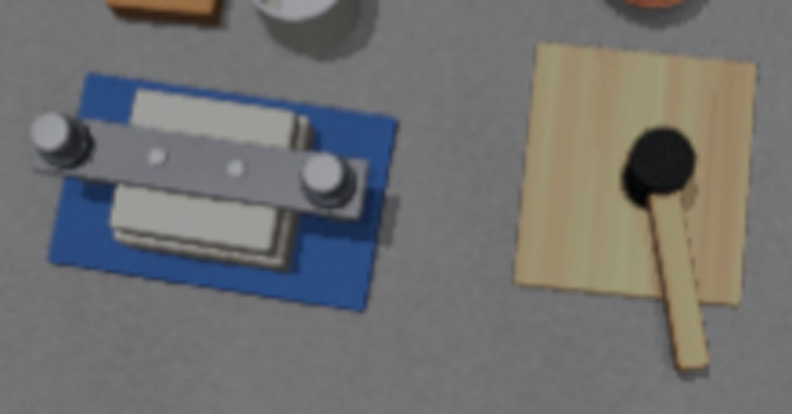

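View pics/sidec.png

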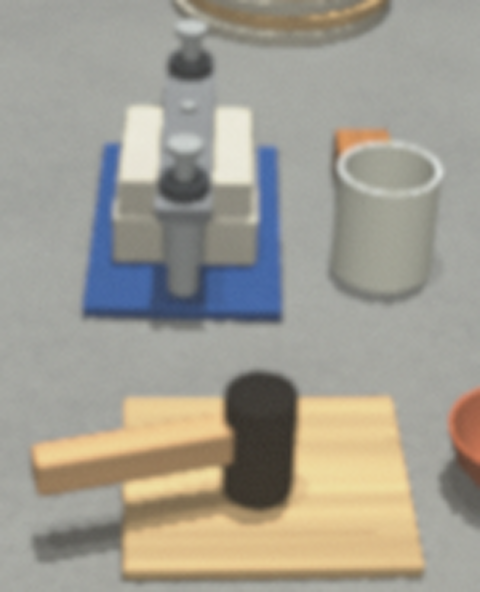

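The crops show pin tops at (54,134) and (325,179) in the top crop and (190,29) and (184,145) in the side crop. The mallet's head top is at (662,159) and (260,388), and its handle end is at (693,364) in the top crop.

```bash
cat > h.py <<'E'
import numpy as np, cv2
from scipy.optimize import least_squares
from plant import telemetry, capture, camera_model, env
F=np.diag([1,-1,-1.])
def proj(n,P,W=None):
    m=camera_model(n); W=m["world_to_cam"] if W is None else W
    Q=(W[:3,:3]@np.atleast_2d(P).T).T+W[:3,3]
    return cv2.projectPoints(Q@F,np.zeros(3),np.zeros(3),m["mtx"],m["dist_coeffs"])[0][:,0]
def tri(obs):
    r=least_squares(lambda X:np.concatenate([proj(n,X)[0]-p for n,p in obs]),[450,0,50.]); return r.x,r.fun
def onz(n,p,z):
    return least_squares(lambda X:proj(n,[X[0],X[1],z])[0]-p,[450,0.]).x
T=lambda u,v:np.array([u/3.6+190-.36,v/3.6+145-.36])
S=lambda u,v:np.array([u/3.2+265-.34,v/3.2+105-.34])
E
python3 - <<'E'
from h import *
np.set_printoptions(precision=1,suppress=True)
for k,t,s in [("a",(54,134),(190,29)),("b",(325,179),(184,145)),("head",(662,159),(260,388))]:
    print(k,*tri([("top",T(*t)),("side",S(*s))]))
    for z in (140,150,160,170): print(z,onz("top",T(*t),z),onz("side",S(*s),z))
print("head97",onz("top",T(662,159),97),onz("side",S(260,388),97))
print("handle end z77",onz("top",T(693,364),77),"near",onz("top",T(665,198),77))
print("hend side", onz("side",S(34,447),77), onz("side",S(38,490),47))
B=np.array([onz("top",T(*c),12) for c in [(88,73),(398,118),(365,311),(50,263)]]); print("clamp",B,B.mean(0))
B=np.array([onz("side",S(*c),12) for c in [(105,145),(278,148),(281,314),(85,312)]]); print("clamp side",B,B.mean(0))
B=np.array([onz("top",T(*c),12) for c in [(537,43),(757,62),(741,305),(515,283)]]); print("board",B,B.mean(0))
E
```

```text
a [581.2 238.  142.7] [-0.   0.1  0.1 -0. ]
140 [582.  238.9] [581.5 243.2]
150 [579.7 235.5] [579.3 223.1]
160 [577.3 232.2] [577.1 202.9]
170 [575.  228.8] [574.9 182.8]
b [554.4  40.8 142.1] [ 0.  -0.6 -0.6  0.1]
140 [553.2  41. ] [556.3  44.9]
150 [551.1  39.6] [554.5  27.8]
160 [549.   38.3] [552.7  10.8]
170 [547.  37.] [550.8  -6.3]
head [ 582.6 -201.8   96.7] [-0.   0.1  0.  -0. ]
140 [ 572.9 -196.9] [ 573.4 -255.4]
150 [ 570.7 -195.8] [ 571.4 -267.8]
160 [ 568.4 -194.7] [ 569.3 -280.2]
170 [ 566.2 -193.6] [ 567.2 -292.6]
head97 [ 582.7 -201.7] [ 582.4 -202.2]
handle end z77 [ 433.7 -227.2] near [ 557.3 -206.3]
hend side [ 431.7 -225.8] [ 432.7 -234.4]
clamp [[664.1 257.8]
 [631.    1.3]
 [474.2  21.6]
 [506.1 276.6]] [568.8 139.3]
clamp side [[507.2 269.4]
 [665.1 250.8]
 [629.5  -5.8]
 [475.6  10.2]] [569.3 131.1]
board [[ 696.2 -109.5]
 [ 684.3 -288.4]
 [ 485.9 -273.7]
 [ 499.3  -95.8]] [ 591.4 -191.8]
```

>>> {"method": "move_arm", "body": {
  "moves": [
    [0,0,0.123,0.44,-0.942,0,1],
    [0,0,0.123,0.44,-0.942,0,1],
    [0,0,0.123,0.44,-0.942,0,1],
    [0,0,0.123,0.44,-0.942,0,1],
    [0,0,0.123,0.44,-0.942,0,1]
  ]
}}

```text
time: 0.52
tcp_pos: [228.1, 449.4, 230.8]
ee_rot: [-0.0, 0.131, 0.991, -0.0]
force: [0.2, -0.4, 0.6]
finger_gap: 85.8
gripper_force: 0.0
```

>>> {"method": "move_arm", "body": {
  "moves": [
    [0,0,0.123,0.44,-0.942,0,1],
    [0,0,0.123,0.44,-0.942,0,1],
    [0,0,0.123,0.44,-0.942,0,1],
    [0,0,0.123,0.44,-0.942,0,1],
    [0,0,0.123,0.44,-0.942,0,1]
  ]
}}

```text
time: 0.93
tcp_pos: [272.1, 355.2, 231.0]
ee_rot: [-0.0, 0.101, 0.995, -0.0]
force: [0.2, 0.6, -0.5]
finger_gap: 85.6
gripper_force: 0.0
```

>>> {"method": "move_arm", "body": {
  "moves": [
    [0,0,0.123,0.44,-0.942,0,1],
    [0,0,0.123,0.44,-0.942,0,1],
    [0,0,0.123,0.44,-0.942,0,1],
    [0,0,0.123,0.44,-0.942,0,1],
    [0,0,0.123,0.44,-0.942,0,1]
  ]
}}

```text
time: 1.35
tcp_pos: [316.0, 261.1, 231.0]
ee_rot: [-0.0, 0.07, 0.998, -0.0]
force: [0.0, -0.7, -0.4]
finger_gap: 85.4
gripper_force: 0.0
```

>>> {"method": "move_arm", "body": {
  "moves": [
    [0,0,0.123,0.44,-0.942,0,1],
    [0,0,0.123,0.44,-0.942,0,1],
    [0,0,0.123,0.44,-0.942,0,1],
    [0,0,0.123,0.44,-0.942,0,1],
    [0,0,0.123,0.44,-0.942,0,1]
  ]
}}

```text
time: 1.77
tcp_pos: [360.0, 166.9, 231.1]
ee_rot: [-0.0, 0.04, 0.999, -0.0]
force: [0.5, 0.1, -0.4]
finger_gap: 85.2
gripper_force: 0.0
```

>>> {"method": "move_arm", "body": {
  "moves": [
    [0,0,0.123,0.44,-0.942,0,1],
    [0,0,0.123,0.44,-0.942,0,1],
    [0,0,0.123,0.44,-0.942,0,1],
    [0,0,0.123,0.44,-0.942,0,1],
    [0,0,0.123,0.44,-0.942,0,1]
  ]
}}

```text
time: 2.18
tcp_pos: [404.0, 72.8, 231.1]
ee_rot: [-0.0, 0.009, 1.0, 0.0]
force: [-0.3, -0.0, 0.1]
finger_gap: 85.1
gripper_force: 0.0
```

>>> {"method": "move_arm", "body": {
  "moves": [
    [0,0,0.123,0.44,-0.942,0,1],
    [0,0,0.123,0.44,-0.942,0,1],
    [0,0,0.123,0.44,-0.942,0,1],
    [0,0,0.123,0.44,-0.942,0,1],
    [0,0,0.123,0.44,-0.942,0,1]
  ]
}}

```text
time: 2.6
tcp_pos: [448.0, -21.4, 231.0]
ee_rot: [-0.0, -0.022, 1.0, 0.0]
force: [-0.8, 0.4, 0.3]
finger_gap: 85.3
gripper_force: 0.0
```

>>> {"method": "move_arm", "body": {
  "moves": [
    [0,0,0.123,0.44,-0.942,0,1],
    [0,0,0.123,0.44,-0.942,0,1],
    [0,0,0.123,0.44,-0.942,0,1],
    [0,0,0.123,0.44,-0.942,0,1],
    [0,0,0.123,0.44,-0.942,0,1]
  ]
}}

```text
time: 3.02
tcp_pos: [492.1, -115.5, 230.9]
ee_rot: [-0.0, -0.053, 0.999, 0.0]
force: [0.2, 0.1, 0.1]
finger_gap: 85.5
gripper_force: 0.0
```

>>> {"method": "move_arm", "body": {
  "moves": [
    [0,0,0.123,0.44,-0.942,0,1],
    [0,0,0.123,0.44,-0.942,0,1],
    [0,0,0.123,0.44,-0.942,0,1],
    [0,0,0.123,0.44,-0.942,0,1],
    [0,0,0.123,0.44,-0.942,0,1]
  ]
}}

```text
time: 3.43
tcp_pos: [536.1, -209.6, 230.8]
ee_rot: [-0.0, -0.083, 0.997, 0.0]
force: [-0.9, -0.1, -0.4]
finger_gap: 85.5
gripper_force: 0.0
```

```bash
python3 - <<'E'
from h import *
s=telemetry.get_state(); print(s["tcp_pos"],s["ee_rot"],s["joint_positions"],s["time"])
cv2.imwrite("pics/w1.png",capture("wrist")[:,:,::-1])
E
```

```text
[ 536.0834695  -209.63334528  230.75028853] [-4.86187985e-04 -8.32355442e-02  9.96529698e-01  4.10294161e-04] [-4.93724939e-01  2.77821171e-01  1.50359841e+00  1.60732521e-04
  1.36143568e+00 -2.23121872e+00] 3.4333
```

View pics/w1.png

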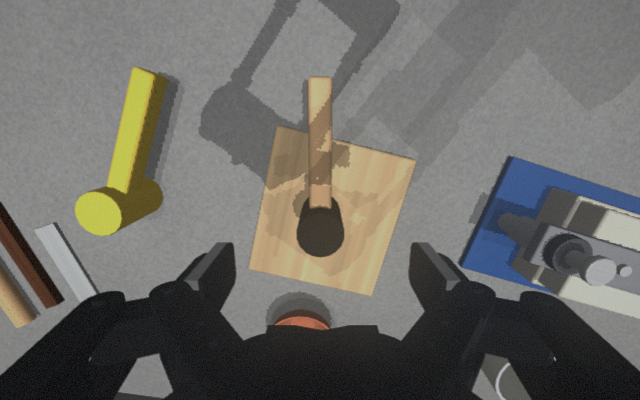

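The wrist view shows the handle centred under the gripper at u≈320 and running vertically, so the aim is good. I'll descend and grip.

>>> {"method": "move_arm", "body": {
  "moves": [
    [0,0,0,0,0,-0.94,1],
    [0,0,0,0,0,-0.94,1],
    [0,0,0,0,0,-0.94,1],
    [0,0,0,0,0,-0.94,1],
    [0,0,0,0,0,-0.94,1]
  ]
}}

```text
time: 3.9
tcp_pos: [535.6, -208.6, 136.1]
ee_rot: [-0.0, -0.083, 0.997, 0.0]
force: [1.3, -0.5, -0.8]
finger_gap: 85.5
gripper_force: 0.0
```

>>> {"method": "move_arm", "body": {
  "moves": [
    [0,0,0,0,0,-0.94,1],
    [0,0,0,0,0,-0.94,1],
    [0,0,0,0,0,-0.94,1],
    [0,0,0,0,0,-0.94,1],
    [0,0,0,0,0,-0.94,1]
  ]
}}

```text
time: 4.32
tcp_pos: [535.7, -208.5, 42.2]
ee_rot: [-0.0, -0.083, 0.997, 0.0]
force: [0.5, 0.6, 0.8]
finger_gap: 85.8
gripper_force: 0.0
```

>>> {"method": "move_arm", "body": {
  "moves": [
    [0,0,0,0,0,0,0],
    [0,0,0,0,0,0,0],
    [0,0,0,0,0,0,0],
    [0,0,0,0,0,0,0],
    [0,0,0,0,0,0,0]
  ]
}}

```text
time: 4.73
tcp_pos: [536.9, -209.4, 44.7]
ee_rot: [0.001, -0.083, 0.997, -0.001]
force: [-0.7, -0.9, 0.5]
finger_gap: 25.5
gripper_force: 0.4
```

>>> {"method": "move_arm", "body": {
  "moves": [
    [0,0,0,0,0,0,0],
    [0,0,0,0,0,0,0],
    [0,0,0,0,0,0,0],
    [0,0,0,0,0,0,0],
    [0,0,0,0,0,0,0]
  ]
}}

```text
time: 5.15
tcp_pos: [536.9, -209.6, 44.7]
ee_rot: [0.001, -0.083, 0.997, -0.001]
force: [-1.6, -1.7, 6.3]
finger_gap: 23.1
gripper_force: 59.1
```

>>> {"method": "move_arm", "body": {
  "moves": [
    [0,0,0,0,0,0.3,0],
    [0,0,0,0,0,0.6,0],
    [0,0,0,0,0,0.9,0],
    [0,0,0,0,0,0.9,0],
    [0,0,0,0,0,0.9,0]
  ]
}}

```text
time: 5.57
tcp_pos: [535.0, -208.0, 115.3]
ee_rot: [-0.001, -0.083, 0.997, 0.001]
force: [0.6, -0.5, -3.1]
finger_gap: 23.3
gripper_force: 58.8
```

>>> {"method": "move_arm", "body": {
  "moves": [
    [0,0,0,0,0,0.9,0],
    [0,0,0,0,0,0.9,0],
    [0,0,0,0,0,0.9,0],
    [0,0,0,0,0,0.9,0],
    [0,0,0,0,0,0.9,0]
  ]
}}

```text
time: 5.98
tcp_pos: [535.0, -208.0, 205.5]
ee_rot: [-0.001, -0.083, 0.997, 0.001]
force: [0.4, -0.6, -3.5]
finger_gap: 23.5
gripper_force: 58.8
```

```bash
python3 - <<'E'
from h import *
s=telemetry.get_state(); print(s["tcp_pos"],s["ee_rot"],s["force"],s["wrist_torque"],s["finger_gap"],s["time"])
a=capture("side")[100:300,240:440,::-1]
cv2.imwrite("pics/s2.png",cv2.resize(a,None,fx=3,fy=3,interpolation=cv2.INTER_CUBIC))
E
```

```text
[ 535.03035124 -207.97846534  205.46051477] [-1.09098634e-03 -8.30985186e-02  9.96540278e-01  9.59321951e-04] [ 0.43303119 -0.60052865 -3.4569079 ] [-0.01780661  0.09560301 -0.00322518] 23.541939637157284 5.9833
```

View pics/s2.png

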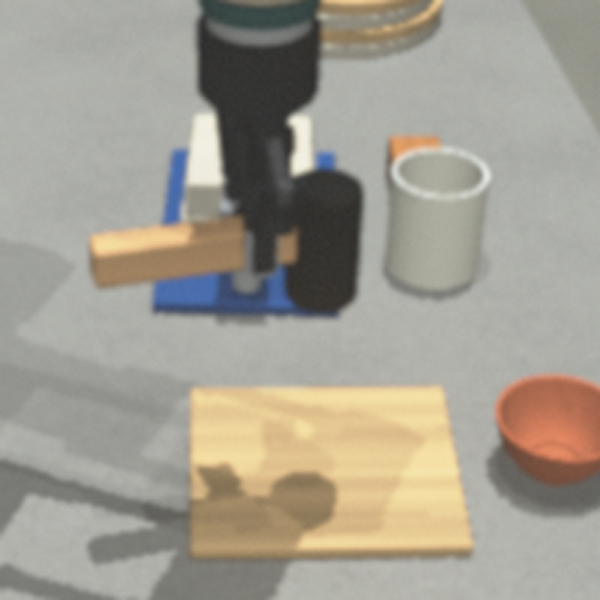

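The mallet is held level, with its head clear of the board. Next I move above pin_b.

>>> {"method": "move_arm", "body": {
  "moves": [
    [0,0,0,-0.088,0.804,0,0],
    [0,0,0,-0.088,0.804,0,0],
    [0,0,0,-0.088,0.804,0,0],
    [0,0,0,-0.088,0.804,0,0],
    [0,0,0,-0.088,0.804,0,0]
  ]
}}

```text
time: 6.45
tcp_pos: [525.4, -125.8, 203.5]
ee_rot: [-0.002, -0.083, 0.997, 0.001]
force: [-1.0, 0.4, -3.3]
finger_gap: 22.9
gripper_force: 59.1
```

>>> {"method": "move_arm", "body": {
  "moves": [
    [0,0,0,-0.088,0.804,0,0],
    [0,0,0,-0.088,0.804,0,0],
    [0,0,0,-0.088,0.804,0,0],
    [0,0,0,-0.088,0.804,0,0],
    [0,0,0,-0.088,0.804,0,0]
  ]
}}

```text
time: 6.87
tcp_pos: [516.3, -45.5, 203.6]
ee_rot: [-0.002, -0.083, 0.997, 0.001]
force: [0.4, -0.4, -3.4]
finger_gap: 23.5
gripper_force: 59.1
```

>>> {"method": "move_arm", "body": {
  "moves": [
    [0,0,0,-0.088,0.804,0,0],
    [0,0,0,-0.088,0.804,0,0],
    [0,0,0,-0.088,0.804,0,0],
    [0,0,0,-0.088,0.804,0,0],
    [0,0,0,-0.088,0.804,0,0]
  ]
}}

```text
time: 7.28
tcp_pos: [507.3, 34.6, 203.6]
ee_rot: [-0.002, -0.083, 0.997, 0.001]
force: [0.4, -0.6, -3.7]
finger_gap: 23.6
gripper_force: 59.1
```

>>> {"method": "move_arm", "body": {
  "moves": [
    [0,0,0,0,0,-0.4,0],
    [0,0,0,0,0,-0.4,0],
    [0,0,0,0,0,0,0]
  ]
}}

```text
time: 7.53
tcp_pos: [507.1, 32.8, 186.4]
ee_rot: [-0.003, -0.083, 0.997, 0.0]
force: [0.2, -0.0, -3.8]
finger_gap: 22.7
gripper_force: 59.3
```

```bash
python3 - <<'E'
from h import *
s=telemetry.get_state(); print(s["tcp_pos"],s["ee_rot"],s["force"],s["finger_gap"],s["time"])
a=capture("side")[80:230,230:430,::-1]
b=capture("top")[130:260,170:370,::-1]
cv2.imwrite("pics/s3.png",np.vstack([cv2.resize(x,None,fx=2.1,fy=2.1,interpolation=cv2.INTER_CUBIC) for x in (a,b)]))
# predicted head top rim/face from tcp
f=np.array(s["tcp_pos"])+[45.7,7.7,-32.7]
for n,o,sc in(("side",(230,80),0),("top",(170,130),315)):
    print(n,(proj(n,[f,f+[0,0,85],[554.4,40.8,142.5]])-o)*2.1+[0,sc])
E
```

```text
[507.11998986  32.76674622 186.42297384] [-3.06776834e-03 -8.34872221e-02  9.96504081e-01  2.97487798e-04] [ 0.16634889 -0.01136219 -3.78171707] 22.741044270175664 7.5333
side [[191.04232979 138.7358053 ]
 [191.70955577  72.55528131]
 [192.28072428 146.92211195]]
top [[229.81995046 448.1086726 ]
 [220.18990698 432.0769571 ]
 [230.75732345 448.74114947]]
```

View pics/s3.png

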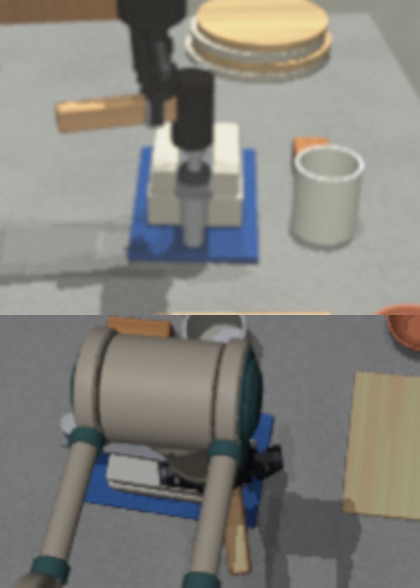

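The side view shows the mallet face just above pin_b, with the head aligned to the pin at u≈193. The image agrees with the prediction to about 3 mm. I'll step down and watch the force.

>>> {"method": "move_arm", "body": {
  "moves": [
    [0,0,0,0.05,0,-0.2,0],
    [0,0,0,0,0,-0.1,0],
    [0,0,0,0,0,0,0]
  ]
}}

```text
time: 7.88
tcp_pos: [510.5, 31.9, 182.8]
ee_rot: [-0.0, -0.083, 0.997, 0.0]
force: [-0.5, -0.1, -2.9]
finger_gap: 23.2
gripper_force: 59.3
```

>>> {"method": "move_arm", "body": {
  "moves": [
    [0,0,0,0,0,-0.1,0],
    [0,0,0,0,0,0,0]
  ]
}}

```text
time: 8.05
tcp_pos: [510.6, 32.2, 181.1]
ee_rot: [-0.0, -0.083, 0.997, 0.0]
force: [-0.9, -0.1, -2.4]
finger_gap: 23.3
gripper_force: 59.3
```

>>> {"method": "move_arm", "body": {
  "moves": [
    [0,0,0,0,0,-0.1,0],
    [0,0,0,0,0,0,0]
  ]
}}

```text
time: 8.22
tcp_pos: [510.9, 32.2, 179.7]
ee_rot: [0.0, -0.083, 0.997, -0.0]
force: [-1.1, -0.8, 1.3]
finger_gap: 23.1
gripper_force: 59.9
```

>>> {"method": "move_arm", "body": {
  "moves": [
    [0,0,0,0,0,-0.1,0],
    [0,0,0,0,0,0,0]
  ]
}}

```text
time: 8.38
tcp_pos: [510.9, 32.2, 177.8]
ee_rot: [0.0, -0.083, 0.997, -0.0]
force: [-0.8, -0.7, 1.5]
finger_gap: 23.2
gripper_force: 60.0
```

>>> {"method": "move_arm", "body": {
  "moves": [
    [0,0,0,0,0,-0.1,0],
    [0,0,0,0,0,0,0]
  ]
}}

```text
time: 8.55
tcp_pos: [510.9, 32.2, 175.7]
ee_rot: [0.001, -0.083, 0.997, -0.0]
force: [-0.5, -0.8, 2.7]
finger_gap: 23.3
gripper_force: 60.1
```

>>> {"method": "move_arm", "body": {
  "moves": [
    [0,0,0,0,0,-0.1,0],
    [0,0,0,0,0,0,0]
  ]
}}

```text
time: 8.72
tcp_pos: [511.0, 32.2, 173.5]
ee_rot: [0.0, -0.083, 0.997, -0.0]
force: [-0.8, -1.5, 4.0]
finger_gap: 22.9
gripper_force: 60.2
```

>>> {"method": "move_arm", "body": {
  "moves": [
    [0,0,0,0,0,-0.1,0],
    [0,0,0,0,0,0,0]
  ]
}}

```text
time: 8.88
tcp_pos: [511.0, 32.2, 171.4]
ee_rot: [0.0, -0.083, 0.997, -0.0]
force: [-1.9, -1.2, 3.3]
finger_gap: 23.1
gripper_force: 60.3
```

>>> {"method": "move_arm", "body": {
  "moves": [
    [0,0,0,0,0,-0.1,0],
    [0,0,0,0,0,0,0]
  ]
}}

```text
time: 9.05
tcp_pos: [511.0, 32.2, 169.3]
ee_rot: [0.0, -0.083, 0.997, -0.0]
force: [-1.4, -1.8, 3.0]
finger_gap: 23.0
gripper_force: 60.2
```

>>> {"method": "move_arm", "body": {
  "moves": [
    [0,0,0,0,0,-0.1,0],
    [0,0,0,0,0,0,0]
  ]
}}

```text
time: 9.22
tcp_pos: [511.0, 32.2, 167.0]
ee_rot: [0.0, -0.083, 0.997, -0.0]
force: [0.8, -2.1, 1.8]
finger_gap: 23.1
gripper_force: 60.1
```

>>> {"method": "move_arm", "body": {
  "moves": [
    [0,0,0,0,0,-0.1,0],
    [0,0,0,0,0,0,0]
  ]
}}

```text
time: 9.38
tcp_pos: [510.9, 32.4, 164.7]
ee_rot: [0.0, -0.083, 0.997, 0.0]
force: [1.0, -0.6, 0.2]
finger_gap: 23.4
gripper_force: 59.7
```

>>> {"method": "move_arm", "body": {
  "moves": [
    [0,0,0,0,0,-0.1,0],
    [0,0,0,0,0,0,0]
  ]
}}

```text
time: 9.55
tcp_pos: [509.6, 32.9, 162.0]
ee_rot: [-0.001, -0.083, 0.997, 0.001]
force: [-0.1, 0.1, -3.3]
finger_gap: 23.3
gripper_force: 59.3
```

>>> {"method": "move_arm", "body": {
  "moves": [
    [0,0,0,0,0,-0.05,0],
    [0,0,0,0,0,0,0]
  ]
}}

```text
time: 9.72
tcp_pos: [509.7, 32.8, 161.3]
ee_rot: [-0.001, -0.083, 0.997, 0.001]
force: [-0.1, 0.9, -3.1]
finger_gap: 23.2
gripper_force: 59.3
```

The force dropped back to the free-hanging value, so the pin snapped home. I'll lift and move over pin_a.

>>> {"method": "move_arm", "body": {
  "moves": [
    [0,0,0,0,0,0.4,0],
    [0,0,0,0,0,0.6,0],
    [0,0,0,0,0,0.6,0],
    [0,0,0,0,0,0.6,0],
    [0,0,0,0,0,0,0]
  ]
}}

```text
time: 10.13
tcp_pos: [512.3, 32.4, 209.1]
ee_rot: [0.003, -0.083, 0.997, -0.0]
force: [1.4, 1.0, -2.7]
finger_gap: 23.3
gripper_force: 59.4
```

>>> {"method": "move_arm", "body": {
  "moves": [
    [0,0,0,0.134,0.986,0,0],
    [0,0,0,0.134,0.986,0,0],
    [0,0,0,0.134,0.986,0,0],
    [0,0,0,0.134,0.986,0,0],
    [0,0,0,0.134,0.986,0,0]
  ]
}}

```text
time: 10.55
tcp_pos: [523.7, 131.9, 205.9]
ee_rot: [-0.0, -0.083, 0.997, 0.0]
force: [-0.2, -0.1, -3.0]
finger_gap: 23.3
gripper_force: 59.4
```

>>> {"method": "move_arm", "body": {
  "moves": [
    [0,0,0,0.134,0.986,0,0],
    [0,0,0,0.134,0.986,0,0],
    [0,0,0,0.134,0.986,0,0],
    [0,0,0,0.134,0.986,0,0],
    [0,0,0,0.134,0.986,0,0]
  ]
}}

```text
time: 10.97
tcp_pos: [537.0, 230.6, 205.7]
ee_rot: [-0.001, -0.083, 0.997, 0.0]
force: [0.1, -0.3, -3.0]
finger_gap: 23.3
gripper_force: 59.4
```

>>> {"method": "move_arm", "body": {
  "moves": [
    [0,0,0,0,0,-0.5,0],
    [0,0,0,0,0,-0.3,0],
    [0,0,0,0,0,0,0]
  ]
}}

```text
time: 11.22
tcp_pos: [535.7, 228.9, 188.0]
ee_rot: [-0.003, -0.083, 0.997, -0.001]
force: [-0.1, -0.2, -4.0]
finger_gap: 23.3
gripper_force: 59.6
```

```bash
python3 - <<'E'
from h import *
s=telemetry.get_state(); print(s["tcp_pos"],s["ee_rot"],s["force"],s["finger_gap"],s["time"])
a=capture("side")[60:210,250:410,::-1]
cv2.imwrite("pics/s4.png",cv2.resize(a,None,fx=4,fy=4,interpolation=cv2.INTER_CUBIC))
f=np.array(s["tcp_pos"])+[45.7,7.7,-32.7]
print((proj("side",[f,f+[0,0,85],[581.2,238,142.5],[554.4,40.8,142.5],[554.4,40.8,120.5]])-[250,60])*4)
E
```

```text
[535.70501348 228.85950217 187.97963369] [-2.51116779e-03 -8.32153266e-02  9.96528156e-01 -7.32950093e-04] [-0.12876962 -0.16198287 -3.97540857] 23.269130163054914 11.2167
[[297.23417061 199.17985713]
 [298.75604513  84.04328862]
 [296.49953684 214.99521638]
 [286.24899862 359.8516418 ]
 [285.91040301 390.72294499]]
```

View pics/s4.png

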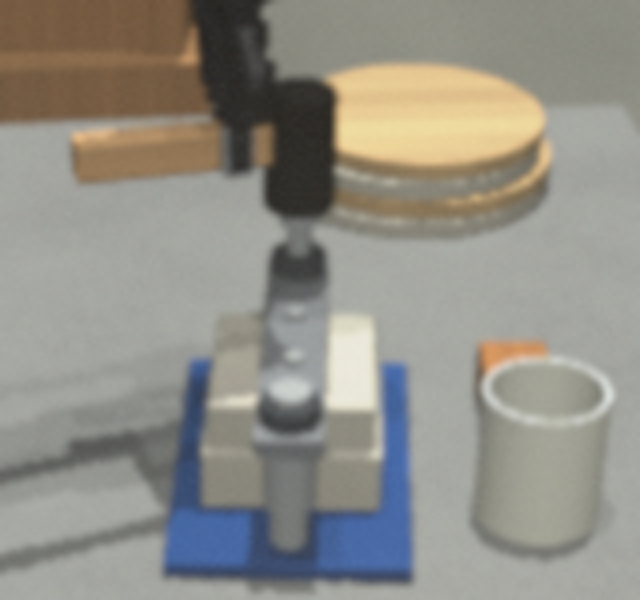

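pin_b is down on its collar at about (290,390), and the mallet is above pin_a. Same procedure here.

>>> {"method": "move_arm", "body": {
  "moves": [
    [0,0,0,0,0,-0.15,0],
    [0,0,0,0,0,-0.1,0],
    [0,0,0,0,0,0,0]
  ]
}}

```text
time: 11.52
tcp_pos: [537.3, 228.9, 185.1]
ee_rot: [-0.0, -0.083, 0.997, -0.0]
force: [0.4, 0.5, -3.5]
finger_gap: 22.8
gripper_force: 59.6
```

>>> {"method": "move_arm", "body": {
  "moves": [
    [0,0,0,0,0,-0.1,0],
    [0,0,0,0,0,0,0]
  ]
}}

```text
time: 11.68
tcp_pos: [537.4, 229.3, 183.2]
ee_rot: [-0.0, -0.083, 0.997, 0.0]
force: [-1.0, -0.4, -3.6]
finger_gap: 23.2
gripper_force: 59.6
```

>>> {"method": "move_arm", "body": {
  "moves": [
    [0,0,0,0,0,-0.1,0],
    [0,0,0,0,0,0,0]
  ]
}}

```text
time: 11.85
tcp_pos: [537.3, 229.5, 181.1]
ee_rot: [-0.0, -0.083, 0.997, -0.0]
force: [-0.2, 1.0, -2.7]
finger_gap: 22.7
gripper_force: 59.6
```

>>> {"method": "move_arm", "body": {
  "moves": [
    [0,0,0,0,0,-0.1,0],
    [0,0,0,0,0,0,0]
  ]
}}

```text
time: 12.02
tcp_pos: [537.6, 229.6, 179.7]
ee_rot: [0.0, -0.083, 0.997, 0.0]
force: [-1.5, 0.2, 0.1]
finger_gap: 23.2
gripper_force: 60.2
```

>>> {"method": "move_arm", "body": {
  "moves": [
    [0,0,0,0,0,-0.1,0],
    [0,0,0,0,0,0,0]
  ]
}}

```text
time: 12.18
tcp_pos: [537.6, 229.6, 177.9]
ee_rot: [0.0, -0.083, 0.997, 0.0]
force: [-2.2, -0.2, 2.3]
finger_gap: 22.8
gripper_force: 60.2
```

>>> {"method": "move_arm", "body": {
  "moves": [
    [0,0,0,0,0,-0.1,0],
    [0,0,0,0,0,0,0]
  ]
}}

```text
time: 12.35
tcp_pos: [537.6, 229.6, 175.7]
ee_rot: [0.0, -0.083, 0.997, 0.0]
force: [-2.7, -0.8, 2.9]
finger_gap: 23.1
gripper_force: 60.4
```

Contact came at the same height as before. I'll continue down to about 165.

>>> {"method": "move_arm", "body": {
  "moves": [
    [0,0,0,0,0,-0.1,0],
    [0,0,0,0,0,0,0]
  ]
}}

```text
time: 12.52
tcp_pos: [537.7, 229.6, 173.5]
ee_rot: [0.0, -0.083, 0.997, 0.0]
force: [-1.7, -0.2, 4.3]
finger_gap: 23.2
gripper_force: 60.6
```

>>> {"method": "move_arm", "body": {
  "moves": [
    [0,0,0,0,0,-0.1,0],
    [0,0,0,0,0,0,0]
  ]
}}

```text
time: 12.68
tcp_pos: [537.7, 229.6, 171.4]
ee_rot: [0.0, -0.083, 0.997, 0.0]
force: [-1.4, -1.1, 4.1]
finger_gap: 23.1
gripper_force: 60.6
```

>>> {"method": "move_arm", "body": {
  "moves": [
    [0,0,0,0,0,-0.1,0],
    [0,0,0,0,0,0,0]
  ]
}}

```text
time: 12.85
tcp_pos: [537.8, 229.6, 169.3]
ee_rot: [0.0, -0.083, 0.997, 0.0]
force: [-0.4, -0.6, 3.5]
finger_gap: 23.1
gripper_force: 60.6
```

>>> {"method": "move_arm", "body": {
  "moves": [
    [0,0,0,0,0,-0.1,0],
    [0,0,0,0,0,0,0]
  ]
}}

```text
time: 13.02
tcp_pos: [537.8, 229.6, 166.9]
ee_rot: [0.0, -0.083, 0.997, 0.0]
force: [-0.5, -0.5, 1.4]
finger_gap: 22.9
gripper_force: 60.5
```

>>> {"method": "move_arm", "body": {
  "moves": [
    [0,0,0,0,0,-0.1,0],
    [0,0,0,0,0,0,0]
  ]
}}

```text
time: 13.18
tcp_pos: [537.8, 229.6, 164.5]
ee_rot: [0.0, -0.083, 0.997, 0.0]
force: [1.6, -0.4, 0.1]
finger_gap: 23.5
gripper_force: 60.2
```

>>> {"method": "move_arm", "body": {
  "moves": [
    [0,0,0,0,0,-0.1,0],
    [0,0,0,0,0,0,0]
  ]
}}

```text
time: 13.35
tcp_pos: [536.5, 229.5, 161.9]
ee_rot: [-0.001, -0.083, 0.997, -0.0]
force: [-1.4, 0.0, -4.0]
finger_gap: 23.5
gripper_force: 59.7
```

>>> {"method": "move_arm", "body": {
  "moves": [
    [0,0,0,0,0,-0.05,0],
    [0,0,0,0,0,0,0]
  ]
}}

```text
time: 13.52
tcp_pos: [536.6, 229.5, 161.2]
ee_rot: [-0.001, -0.083, 0.997, -0.0]
force: [-0.2, 0.0, -4.2]
finger_gap: 23.3
gripper_force: 59.7
```

Both pins have snapped. I'll lift and return over the board.

>>> {"method": "move_arm", "body": {
  "moves": [
    [0,0,0,0,0,0.4,0],
    [0,0,0,0,0,0.6,0],
    [0,0,0,0,0,0.6,0],
    [0,0,0,0,0,0.6,0],
    [0,0,0,0,-0.3,0,0]
  ]
}}

```text
time: 13.93
tcp_pos: [539.1, 224.9, 209.4]
ee_rot: [0.003, -0.083, 0.997, 0.001]
force: [1.8, -0.2, -3.1]
finger_gap: 23.2
gripper_force: 59.7
```

>>> {"method": "move_arm", "body": {
  "moves": [
    [0,0,0,0,-0.9,0,0],
    [0,0,0,0,-0.9,0,0],
    [0,0,0,0,-0.9,0,0],
    [0,0,0,0,-0.9,0,0],
    [0,0,0,0,-0.9,0,0]
  ]
}}

```text
time: 14.35
tcp_pos: [536.9, 132.3, 206.0]
ee_rot: [-0.0, -0.083, 0.997, -0.0]
force: [-0.4, 0.2, -2.9]
finger_gap: 23.5
gripper_force: 59.6
```

>>> {"method": "move_arm", "body": {
  "moves": [
    [0,0,0,0,-0.9,0,0],
    [0,0,0,0,-0.9,0,0],
    [0,0,0,0,-0.9,0,0],
    [0,0,0,0,-0.9,0,0],
    [0,0,0,0,-0.9,0,0]
  ]
}}

```text
time: 14.77
tcp_pos: [536.9, 42.3, 206.0]
ee_rot: [-0.0, -0.083, 0.997, -0.0]
force: [-0.0, -0.8, -3.9]
finger_gap: 23.0
gripper_force: 59.6
```

>>> {"method": "move_arm", "body": {
  "moves": [
    [0,0,0,0,-0.9,0,0],
    [0,0,0,0,-0.9,0,0],
    [0,0,0,0,-0.9,0,0],
    [0,0,0,0,-0.9,0,0],
    [0,0,0,0,-0.9,0,0]
  ]
}}

```text
time: 15.18
tcp_pos: [536.8, -47.6, 206.0]
ee_rot: [-0.0, -0.083, 0.997, -0.0]
force: [-0.3, 0.6, -2.8]
finger_gap: 23.2
gripper_force: 59.6
```

>>> {"method": "move_arm", "body": {
  "moves": [
    [0,0,0,0,-0.9,0,0],
    [0,0,0,0,-0.9,0,0],
    [0,0,0,0,-0.9,0,0],
    [0,0,0,0,-0.9,0,0],
    [0,0,0,0,-0.9,0,0]
  ]
}}

```text
time: 15.6
tcp_pos: [536.7, -137.6, 205.9]
ee_rot: [-0.0, -0.083, 0.997, 0.0]
force: [1.9, -0.8, -3.6]
finger_gap: 23.3
gripper_force: 59.6
```

>>> {"method": "move_arm", "body": {
  "moves": [
    [0,0,0,0,-0.9,0,0],
    [0,0,0,0,-0.9,0,0],
    [0,0,0,0,-0.9,0,0],
    [0,0,0,0,-0.6,0,0],
    [0,0,0,0,0,0,0]
  ]
}}

```text
time: 16.02
tcp_pos: [537.2, -205.2, 205.9]
ee_rot: [-0.0, -0.082, 0.997, -0.001]
force: [-0.3, 0.8, -3.0]
finger_gap: 23.1
gripper_force: 59.7
```

>>> {"method": "move_arm", "body": {
  "moves": [
    [0,0,0,0,0,-0.9,0],
    [0,0,0,0,0,-0.9,0],
    [0,0,0,0,0,-0.9,0],
    [0,0,0,0,0,-0.9,0],
    [0,0,0,0,0,-0.9,0]
  ]
}}

```text
time: 16.43
tcp_pos: [537.1, -201.4, 115.5]
ee_rot: [-0.0, -0.083, 0.997, 0.0]
force: [0.1, -0.9, -3.7]
finger_gap: 23.5
gripper_force: 59.9
```

>>> {"method": "move_arm", "body": {
  "moves": [
    [0,0,0,0,0,-0.6,0],
    [0,0,0,0,0,-0.6,0],
    [0,0,0,0,0,0,0]
  ]
}}

```text
time: 16.68
tcp_pos: [535.4, -200.5, 89.8]
ee_rot: [-0.002, -0.083, 0.997, 0.002]
force: [-0.9, 1.2, -3.1]
finger_gap: 23.2
gripper_force: 59.5
```

```bash
python3 - <<'E'
from h import *
s=telemetry.get_state(); print(s["tcp_pos"],s["ee_rot"],s["force"],s["finger_gap"],s["time"])
a=capture("side")[80:300,230:430,::-1]
cv2.imwrite("pics/s5.png",cv2.resize(a,None,fx=2.7,fy=2.7,interpolation=cv2.INTER_CUBIC))
E
```

```text
[ 535.43840338 -200.52367924   89.75422579] [-0.00246789 -0.08321083  0.99652702  0.00193917] [-0.92292877  1.18891323 -3.14158576] 23.21378094446253 16.6833
```

View pics/s5.png

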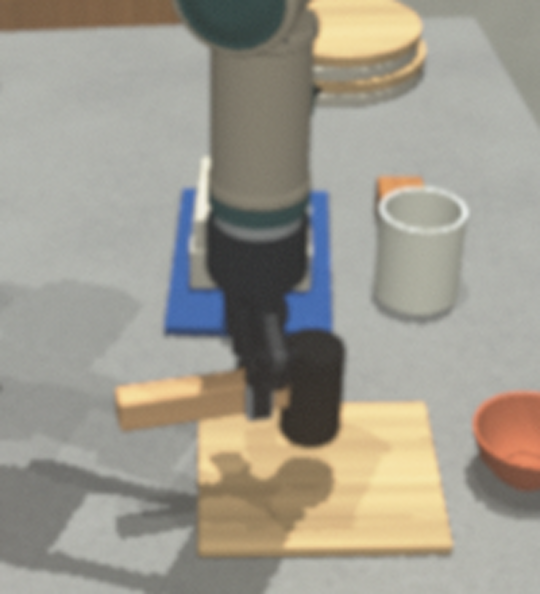

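The mallet hangs upright over the board, with the bystanders unmoved. I'll lower it gently.

>>> {"method": "move_arm", "body": {
  "moves": [
    [0,0,0,0,-0.2,-0.6,0],
    [0,0,0,0,-0.2,-0.6,0],
    [0,0,0,0,0,-0.5,0],
    [0,0,0,0,0,0,0]
  ]
}}

```text
time: 17.07
tcp_pos: [536.5, -209.6, 57.1]
ee_rot: [-0.001, -0.083, 0.997, 0.001]
force: [-0.6, -0.6, -3.5]
finger_gap: 23.1
gripper_force: 59.6
```

>>> {"method": "move_arm", "body": {
  "moves": [
    [0,0,0,0,0,-0.1,0],
    [0,0,0,0,0,-0.1,0],
    [0,0,0,0,0,0,0]
  ]
}}

```text
time: 17.32
tcp_pos: [537.8, -210.3, 54.7]
ee_rot: [0.0, -0.083, 0.997, -0.0]
force: [1.3, -0.3, -3.5]
finger_gap: 23.0
gripper_force: 59.6
```

>>> {"method": "move_arm", "body": {
  "moves": [
    [0,0,0,0,0,-0.1,0],
    [0,0,0,0,0,0,0]
  ]
}}

```text
time: 17.48
tcp_pos: [537.6, -210.4, 52.5]
ee_rot: [0.0, -0.083, 0.997, -0.0]
force: [-0.2, 0.6, -2.5]
finger_gap: 23.2
gripper_force: 59.6
```

>>> {"method": "move_arm", "body": {
  "moves": [
    [0,0,0,0,0,-0.05,0],
    [0,0,0,0,0,0,0]
  ]
}}

```text
time: 17.65
tcp_pos: [537.5, -210.4, 51.3]
ee_rot: [0.0, -0.083, 0.997, 0.0]
force: [-1.2, 0.2, -3.8]
finger_gap: 23.4
gripper_force: 59.6
```

>>> {"method": "move_arm", "body": {
  "moves": [
    [0,0,0,0,0,-0.1,0],
    [0,0,0,0,0,0,0]
  ]
}}

```text
time: 17.82
tcp_pos: [537.3, -210.3, 49.1]
ee_rot: [-0.0, -0.083, 0.997, 0.0]
force: [-0.7, -0.6, -3.5]
finger_gap: 23.2
gripper_force: 59.6
```

>>> {"method": "move_arm", "body": {
  "moves": [
    [0,0,0,0,0,-0.05,0],
    [0,0,0,0,0,0,0]
  ]
}}

```text
time: 17.98
tcp_pos: [537.3, -210.4, 48.1]
ee_rot: [-0.0, -0.083, 0.997, 0.0]
force: [-0.4, 0.1, -3.9]
finger_gap: 22.9
gripper_force: 59.6
```

>>> {"method": "move_arm", "body": {
  "moves": [
    [0,0,0,0,0,-0.05,0],
    [0,0,0,0,0,0,0]
  ]
}}

```text
time: 18.15
tcp_pos: [537.4, -210.4, 47.1]
ee_rot: [-0.0, -0.083, 0.997, 0.0]
force: [0.2, 1.0, -4.3]
finger_gap: 22.8
gripper_force: 59.6
```

>>> {"method": "move_arm", "body": {
  "moves": [
    [0,0,0,0,0,-0.05,0],
    [0,0,0,0,0,0,0]
  ]
}}

```text
time: 18.32
tcp_pos: [537.4, -210.4, 46.2]
ee_rot: [-0.0, -0.083, 0.997, 0.0]
force: [0.2, -0.3, -3.1]
finger_gap: 23.3
gripper_force: 59.6
```

>>> {"method": "move_arm", "body": {
  "moves": [
    [0,0,0,0,0,-0.05,0],
    [0,0,0,0,0,0,0]
  ]
}}

```text
time: 18.48
tcp_pos: [537.4, -210.4, 45.2]
ee_rot: [-0.0, -0.083, 0.997, 0.0]
force: [-0.1, 0.4, -2.9]
finger_gap: 23.2
gripper_force: 59.6
```

>>> {"method": "move_arm", "body": {
  "moves": [
    [0,0,0,0,0,-0.05,0],
    [0,0,0,0,0,0,0]
  ]
}}

```text
time: 18.65
tcp_pos: [537.4, -210.5, 44.8]
ee_rot: [0.0, -0.083, 0.997, -0.0]
force: [-1.7, -0.4, 1.9]
finger_gap: 23.1
gripper_force: 60.3
```

>>> {"method": "move_arm", "body": {
  "moves": [
    [0,0,0,0,0,-0.05,0],
    [0,0,0,0,0,0,0]
  ]
}}

```text
time: 18.82
tcp_pos: [537.4, -210.5, 44.8]
ee_rot: [0.0, -0.083, 0.997, -0.0]
force: [-3.7, 0.9, 7.9]
finger_gap: 23.1
gripper_force: 61.2
```

The face is on the board. I'll release, then rise straight up.

>>> {"method": "move_arm", "body": {
  "moves": [
    [0,0,0,0,0,0.04,0],
    [0,0,0,0,0,0,0.4],
    [0,0,0,0,0,0,0.6],
    [0,0,0,0,0,0,0.8],
    [0,0,0,0,0,0,0.8]
  ]
}}

```text
time: 19.23
tcp_pos: [537.8, -210.6, 44.1]
ee_rot: [0.0, -0.083, 0.997, -0.0]
force: [0.8, -0.2, 0.0]
finger_gap: 67.6
gripper_force: 0.0
```

>>> {"method": "move_arm", "body": {
  "moves": [
    [0,0,0,0,0,0,0.8],
    [0,0,0,0,0,0,0.8],
    [0,0,0,0,0,0.3,0.8],
    [0,0,0,0,0,0.6,0.8],
    [0,0,0,0,0,0.9,0.8]
  ]
}}

```text
time: 19.65
tcp_pos: [536.4, -209.8, 79.4]
ee_rot: [-0.001, -0.083, 0.997, 0.001]
force: [0.6, -1.3, -0.2]
finger_gap: 68.0
gripper_force: 0.0
```

>>> {"method": "move_arm", "body": {
  "moves": [
    [0,0,0,0,0,0.9,0.8],
    [0,0,0,0,0,0.9,0.8],
    [0,0,0,0,0,0.9,0.8],
    [0,0,0,0,0,0.9,0.8],
    [0,0,0,0,0,0.9,0.8]
  ]
}}

```text
time: 20.07
tcp_pos: [537.4, -210.3, 171.5]
ee_rot: [0.0, -0.083, 0.997, -0.0]
force: [-0.1, 0.2, 0.3]
finger_gap: 68.1
gripper_force: 0.0
```

>>> {"method": "move_arm", "body": {
  "moves": [
    [0,0,0,-0.9,0,0.5,0.8],
    [0,0,0,-0.9,0,0.5,0.8],
    [0,0,0,-0.9,0,0.5,0.8],
    [0,0,0,-0.9,0,0.5,0.8],
    [0,0,0,-0.9,0,0.5,0.8]
  ]
}}

```text
time: 20.48
tcp_pos: [446.6, -210.3, 221.0]
ee_rot: [0.0, -0.083, 0.997, -0.0]
force: [0.2, -0.3, -0.5]
finger_gap: 68.5
gripper_force: 0.0
```

>>> {"method": "move_arm", "body": {
  "moves": [
    [0,0,0,-0.9,0,0,0.8],
    [0,0,0,-0.9,0,0,0.8],
    [0,0,0,-0.5,0,0,0.8],
    [0,0,0,0,0,0,0.8],
    [0,0,0,0,0,0,0.8]
  ]
}}

```text
time: 20.9
tcp_pos: [401.8, -210.6, 220.5]
ee_rot: [0.001, -0.083, 0.997, -0.0]
force: [0.5, -0.3, 0.3]
finger_gap: 68.1
gripper_force: 0.0
```

```bash
python3 - <<'E'
from h import *
s=telemetry.get_state(); print(s["tcp_pos"],s["force"],s["finger_gap"],s["time"])
a=capture("side")[90:300,240:440,::-1]
cv2.imwrite("pics/s6.png",cv2.resize(a,None,fx=2.8,fy=2.8,interpolation=cv2.INTER_CUBIC))
E
```

```text
[ 401.77968309 -210.59482249  220.52968758] [ 0.46794573 -0.27109465  0.33980144] 68.1111450103332 20.9
```

View pics/s6.png

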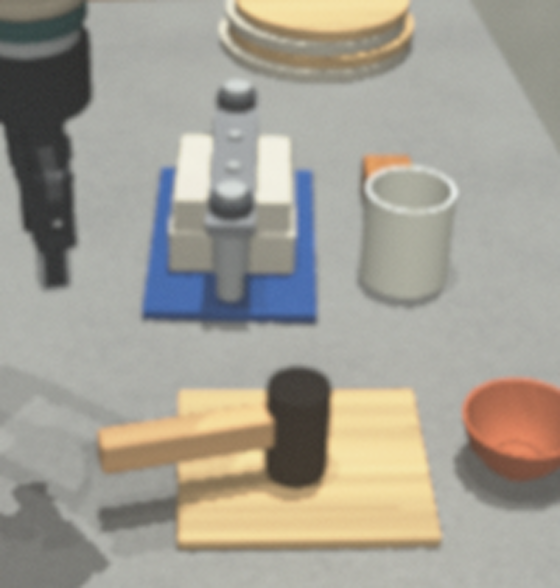

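Both pins are down on their collars, at about (237,92) and (233,195). The mallet stands upright on the board, the gripper is clear, and the bystanders haven't moved.

```bash
python3 -c "
from plant import env
print(env.finish_job())"
```

```text
the job is handed in; nothing more can be done
None
```

Both lock pins are latched down and the mallet is standing on its face on the board, released. The mug, block and bowl look undisturbed, and I handed the job in at about 21 s.

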